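Hang the graphite crucibles in their graded rack

TASK

Put the four graphite crucibles back in the steel rack in order of size, each upright in the hole made for it, hanging by its shoulder flat on the plate. Lower them in rather than dropping them, since graphite chips, and do not knock one over. Leave the flux jar, the charcoal block and the tweezers where they are.

Things in the scene. Friction and masses are not known exactly. Their poses are not given: they have to be found in the camera images.
- crucible_36: the smallest of four dark grey graphite cups, loose, 54 mm tall, upright on the board. Its top 26 mm is a straight collar 36 mm across, wall 6 mm; below this a square shoulder, 28 mm above the foot, steps in to a body 25 mm across that tapers to a flat foot 16 mm across. Origin: centre of the foot's underside; z up.
- crucible_43: the second smallest of four dark grey graphite cups, loose, 58 mm tall, upright on the board. Its top 26 mm is a straight collar 43 mm across, wall 6 mm; below this a square shoulder, 32 mm above the foot, steps in to a body 32 mm across that tapers to a flat foot 21 mm across. Origin: centre of the foot's underside; z up.
- crucible_50: the second largest of four dark grey graphite cups, loose, 62 mm tall, upright on the board. Its top 26 mm is a straight collar 50 mm across, wall 6 mm; below this a square shoulder, 36 mm above the foot, steps in to a body 39 mm across that tapers to a flat foot 26 mm across. Origin: centre of the foot's underside; z up.
- crucible_57: the largest of four dark grey graphite cups, loose, 66 mm tall, upright on the board. Its top 26 mm is a straight collar 57 mm across, wall 6 mm; below this a square shoulder, 40 mm above the foot, steps in to a body 46 mm across that tapers to a flat foot 31 mm across. Origin: centre of the foot's underside; z up.
- rack: fixed steel sheet bridge, 80 mm (own x) by 232 mm (own y), turned any way round; top plate 60 mm above the bench, 5 mm thick. Round holes in a row along own y, at x = 0: 29 mm wide at y = -90, 36 at -40, 43 at +17, 50 at +80 mm, each 7 mm under its crucible's collar. Hung collars stand 10 mm apart along the row: keep the fingers across it. Origin: centre of underside, z up.
- board: the soldering board, fixed: a pale square slab, 190 x 190 x 12 mm, lying flat on the bench; the crucibles stand on it. Origin: centre of its underside; top 12 mm above the bench. To the left or right of the rack. (The bench lamp hangs 0.33 m above the bench to the right of y = -0.18 m, beyond x = 0.52 m: pass it close to the robot.)
- flux_jar: bystander, loose: white jar with a black cap, 53 mm across, 64 mm tall, at the back. Origin: centre of its underside.
- charcoal_block: bystander, loose: black block 64 x 90 x 28 mm, on the thin steel plate at the right. Origin: centre of its underside.
- tweezers: bystander, loose: soldering tweezers with red grips, 160 mm long, 8 mm high, lying on the right. Origin: centre of the underside, long axis own y.
Mind the look-alikes: they are no part of the job. What is shaped like the crucible_36 but green or red is not meant.

How it is judged:
At the end, for the whole second after the job is handed in: Each crucible hangs in its own hole of the rack: its axis within 6 mm of the hole's centre along and across the row, its shoulder on the plate within 4 mm, upright within 0.09 rad (5 degrees), and still (under 0.02 m/s) (x of crucible_36 in the frame of rack between -0.006 and 0.006 m and y of crucible_36 in the frame of rack between -0.096 and -0.084 m and z of crucible_36 in the frame of rack between 0.028 and 0.036 m and angle between each of crucible_36, crucible_43, crucible_50, crucible_57's own z axis and vertical below 0.09 rad and linear speed of each of crucible_36, crucible_43, crucible_50, crucible_57 below 0.02 m/s and x of crucible_43 in the frame of rack between -0.006 and 0.006 m and y of crucible_43 in the frame of rack between -0.046 and -0.034 m and z of crucible_43 in the frame of rack between 0.024 and 0.032 m and x of crucible_50 in the frame of rack between -0.006 and 0.006 m and y of crucible_50 in the frame of rack between 0.011 and 0.023 m and z of crucible_50 in the frame of rack between 0.02 and 0.028 m and x of crucible_57 in the frame of rack between -0.006 and 0.006 m and y of crucible_57 in the frame of rack between 0.074 and 0.086 m and z of crucible_57 in the frame of rack between 0.016 and 0.024 m); the robot touches nothing.
It fails at once if a crucible is dropped or flung (faster than 0.6 m/s, as after a fall of 18 mm, while the fingers do not hold it) ((contact force between the fingers and crucible_36 below 0.05 N and linear speed of crucible_36 above 0.6 m/s) or (contact force between the fingers and crucible_43 below 0.05 N and linear speed of crucible_43 above 0.6 m/s) or (contact force between the fingers and crucible_50 below 0.05 N and linear speed of crucible_50 above 0.6 m/s) or (contact force between the fingers and crucible_57 below 0.05 N and linear speed of crucible_57 above 0.6 m/s)).
It fails at once if a crucible is knocked over (tilts more than 0.7 rad) (angle between any of crucible_36, crucible_43, crucible_50, crucible_57's own z axis and vertical above 0.7 rad).
It fails at once if the flux jar, the charcoal block or the tweezers are moved by more than 20 mm (distance of any of flux_jar, charcoal_block, tweezers from where it was at the start of the episode above 0.02 m).
It also fails if it takes over 96 s, if anything falls off the work surface, if the arm or the gripper's body presses on something with over 40 N, if the wrist force passes 120 N, or if a joint passes its speed limit or range.

ROBOT

A 6-joint arm with a two-finger parallel gripper is mounted at the origin on a cart in front of the work surface, level with it; the furniture and walls round the work are solid. World frame = base frame: x ahead of the robot, y to its left, z up, the work surface at z = 0. Lengths are in m, angles in rad, forces in N, time in s.
With the tool pointing down it reaches from about 0.35 to 0.975 m from the base axis. Payload 4.9 kg.
Tool frame: the origin (TCP) lies midway between the tips of the shut fingers; the grasp point (between the pads) lies 19 mm behind it; z points along the fingers, y is the line along which they close (so a half turn about z gives the same grasp; the last joint's range is limited). The gripper opens to 85 mm and grips with 20 to 120 N. Pads are 22 mm wide; open, the fingers measure 114 mm over their backs; the gripper's body (76 mm by 85 mm) begins 54 mm behind the grasp point. The pads swing forward as they close: fully open they stand 13 mm farther back than shut.
Start: joints at [1.126, 0.053, 1.613, -0, 1.476, -0.119], TCP at [0.2, 0.592, 0.205] pointing down, gripper open.
Joint ranges: [-3.01, 3.01], [-1.01, 2.22], [0.06, 2.58], [-1.02, 4.17], [0.09, 2.62], [-3.14, 3.14]. Speed limits (rad/s): [2.57, 2.57, 3.14, 3.14, 3.14, 3.14].

INTERFACE

Orientations are given as a rotation vector (axis times angle).
In Python, from station import ctrl, optics, job gives the robot as it stands.
- The arm moves only by the shell command python3 -m jog 'ROWS' [OPENING] [FORCE]. ROWS is JSON, a list of rows, each a list of 2 entries, a list of its own where there are three numbers: the shift along the tool's x, y, z in m, then the turn, a rotation vector about the tool's x, y, z in rad. A call has 1 to 5 rows; each row is the pose to reach, as a shift and turn from the pose commanded when the call began, along the tool's axes at that moment; what a row does not reach only later rows make up. A row lasts 1/10 s, in which the tool goes at most 50 mm and 8.59 degrees, less where a joint would pass 70% of its speed; a pose out of reach is approached as far as the arm can. A call with a gripper value outside its range is refused whole. OPENING is the opening, from 0 (shut) to 1 (fully open), set as the call begins (- or left out, the last holds). The fingers move at their own pace and stop on an object; FORCE is the grip in N (left out, the last holds). Time passes only in rows, so rows that repeat a pose let the fingers close. It gives the time, the measured TCP pose, the force, the opening and the grip force at its end, in the units of the state.
- ctrl.get_obs(): the state, without advancing time (a new reading comes with each control period).
- optics.get_image(name): name is "scene" or "top" or "wrist"; returns a dict with "image" (420x560x3 uint8, blue, green, red), "fx", "fy", "cx", "cy" (pixels), "D" ([k1, k2, p1, p2, k3] as OpenCV has them; the pictures are not rectified), "rvec" (rotation vector, rad) and "tvec" (3), from world to camera coordinates, as OpenCV has them; the wrist camera has in their place "mount" (4x4, takes a point from camera to tool coordinates, whose origin is the TCP and whose axes are the flange's). Camera axes: x right, y down, z forward; pixel columns grow to the right and rows downward; lengths in m; the calibration is good to about 2 mm. A picture is of the moment at which its call begins: read the wrist's pose just before it. There is no depth.
- job.finish_job(): hands the job in; it is judged then, once.
The state is a dict: "t": time; "q": joint angles; "dq": joint speeds; "effort": joint torques, N m; "tool_pos": TCP position; "tool_rot": TCP orientation; "contact_force": force on the tool from outside, world axes, zero at the start; "wrist_torque": the same for the moment, N m; "opening": finger opening in m; "grip_force": force on a finger pad.
Only numpy, scipy, OpenCV 4.12 (cv2) and the standard library are available. Lean on these libraries where they do the work, as an engineer would, in place of code of your own. Each camera call takes 0.05 s, during which the arm holds its last target. There are 200 camera calls.

## Working session

There is one attempt and no reset: what is moved stays moved. The work goes in short steps, Python scripts to look and compute and a shell command to move; the robot and the scene stay as the last step left them, time stands still between calls to the robot, and variables do not carry over. Pictures are saved under pics/ and viewed, at most 17 in all, crops included, and the job is handed in when it is done.

```bash
ls; mkdir -p pics; python3 - <<'E'
from station import ctrl, optics, job
import cv2
print(ctrl.get_obs())
for n in("scene","top"):
    d=optics.get_image(n); cv2.imwrite(f"pics/{n}0.png",d["image"]); print({k:v for k,v in d.items() if k!="image"})
E
```

```text
pics
{'t': 0.0, 'q': array([ 1.12602423e+00,  5.33058287e-02,  1.61428004e+00,  1.14917516e-05,
        1.47599921e+00, -1.19004175e-01]), 'dq': array([-0.00050365,  0.00167942, -0.00022952, -0.00083573, -0.00060758,
        0.00018718]), 'effort': array([ 1.59329982e-03, -3.93688023e+01, -3.70173275e+01, -7.84853705e-05,
        7.08619933e-03,  4.57241125e-07]), 'tool_pos': array([0.19973203, 0.59152137, 0.20380304]), 'tool_rot': array([-5.09365140e-01, -3.09945019e+00,  3.00064015e-03]), 'contact_force': array([ 0.47937534, -0.76635332, -0.6320843 ]), 'wrist_torque': array([ 0.02092764,  0.00223583, -0.03165397]), 'grip_force': 0.0, 'opening': 0.08535840590603358}
{'fx': 403.4429584729598, 'fy': 403.4429584729598, 'cx': 282.6264301381164, 'cy': 210.26139722990936, 'D': array([-0.03649155,  0.        ,  0.        ,  0.        ,  0.        ]), 'rvec': array([ 1.96430928, -0.60157614,  0.33793955]), 'tvec': array([-0.42781599,  0.1752629 ,  0.85265161])}
{'fx': 414.552975431637, 'fy': 414.552975431637, 'cx': 269.2383419441554, 'cy': 209.99705658225608, 'D': array([0.02542259, 0.        , 0.        , 0.        , 0.        ]), 'rvec': array([ 2.14645181, -2.14479309,  0.1894297 ]), 'tvec': array([-0.02200246,  0.54785993,  1.10067181])}
```

View pics/scene0.png

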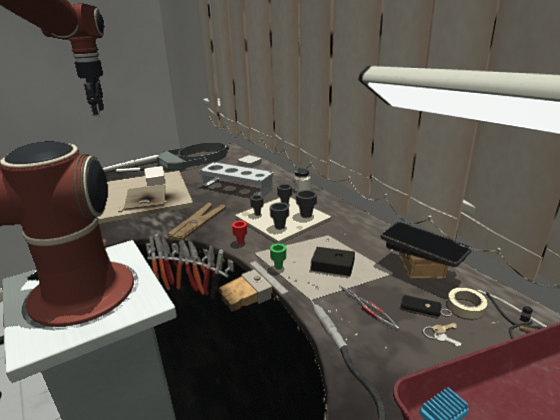

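View pics/top0.png

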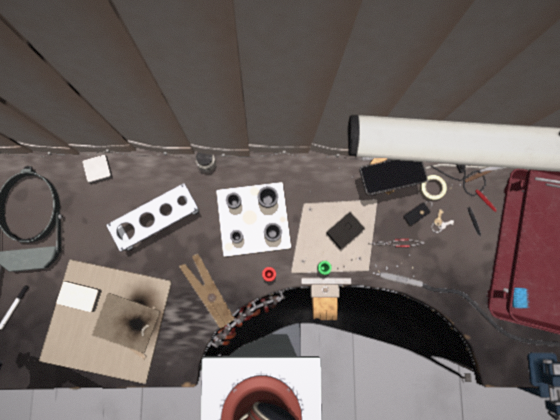

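The top view shows the rack around (153,217) with its largest hole at the lower left, and the board around (254,218) with four cups on it. I'll enlarge that area.

```bash
cat > h.py <<'E'
import cv2, numpy as np
from station import ctrl, optics, job
from scipy.spatial.transform import Rotation as R
def ray(d,uv,z,Rcw=None,C=None):
    K=np.array([[d["fx"],0,d["cx"]],[0,d["fy"],d["cy"]],[0,0,1]])
    p=cv2.undistortPoints(np.array(uv,float).reshape(-1,1,2),K,d["D"]).reshape(-1,2)
    if Rcw is None:
        M=cv2.Rodrigues(d["rvec"])[0]; Rcw=M.T; C=-M.T@d["tvec"]
    v=np.c_[p,np.ones(len(p))]@Rcw.T
    return C+v*((np.asarray(z)-C[2])/v[:,2])[:,None]
def wpose(d,o):
    Rt=R.from_rotvec(o["tool_rot"]).as_matrix(); M=d["mount"]
    return Rt@M[:3,:3], Rt@M[:3,3]+o["tool_pos"]
E
python3 - <<'E'
import cv2
i=cv2.imread("pics/top0.png")
cv2.imwrite("pics/top0c.png",cv2.resize(i[165:265,100:300],None,fx=4,fy=4,interpolation=cv2.INTER_CUBIC))
E
```

```text
(no output)
```

View pics/top0c.png

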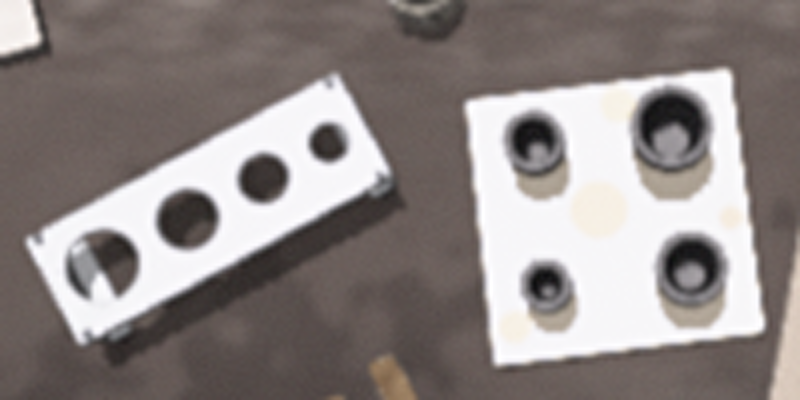

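The crop gives hole centres at (102,267), (188,219), (264,177) and (329,141). Cup rims are centred at: 43 (535,140), 57 (672,127), 36 (547,286), 50 (691,267).

```bash
python3 - <<'E'
from h import *
d=optics.get_image("top")
px=lambda L:np.array(L)/4.+np.array([100-.375,165-.375])
H=ray(d,px([(329,141),(264,177),(188,219),(102,267)]),np.full(4,.06))
C=ray(d,px([(547,286),(535,140),(691,267),(672,127)]),np.array([.066,.070,.074,.078]))
P=ray(d,px([(27,238),(340,73),(393,178),(85,343)]),np.full(4,.06))
np.set_printoptions(precision=4,suppress=True)
print("H",H,"C",C,"P",P,P.mean(0))
v=H[3]-H[0];print(np.linalg.norm(v),np.degrees(np.arctan2(v[1],v[0])))
# fit rack
y=np.array([-.09,-.04,.017,.08]); u=v[:2]/np.linalg.norm(v[:2])
print("rack origin",(H[:,:2]-y[:,None]*u).mean(0),(H[:,:2]-y[:,None]*u),u)
o=ctrl.get_obs(); print(R.from_rotvec(o["tool_rot"]).as_matrix())
w=optics.get_image("wrist");print(w["mount"],w["fx"])
E
```

```text
H [[0.5727 0.2164 0.06  ]
 [0.5478 0.2593 0.06  ]
 [0.519  0.309  0.06  ]
 [0.4865 0.3645 0.06  ]] C [[ 0.4733  0.0668  0.066 ]
 [ 0.5719  0.0758  0.07  ]
 [ 0.4853 -0.0294  0.074 ]
 [ 0.5795 -0.0167  0.078 ]] P [[0.506  0.4152 0.06  ]
 [0.6201 0.2104 0.06  ]
 [0.5473 0.1724 0.06  ]
 [0.4359 0.3728 0.06  ]] [0.5273 0.2927 0.06  ]
0.17132840436631383 120.18952422414387
rack origin [0.5274 0.2944] [[0.5274 0.2942]
 [0.5277 0.2939]
 [0.5276 0.2943]
 [0.5268 0.2953]] [-0.5029  0.8644]
[[-0.9474  0.32   -0.0007]
 [ 0.32    0.9474 -0.0015]
 [ 0.0002 -0.0016 -1.    ]]
[[ 0.0011 -0.9569 -0.2905  0.0736]
 [ 1.      0.001   0.0004 -0.0009]
 [-0.0001 -0.2905  0.9569 -0.1685]
 [ 0.      0.      0.      1.    ]] 314.3718609592625
```

```bash
cat > d.py <<'E'
# usage: d.py x y z : shift in tool axes from measured pose to target, yaw needed so tool y is at 30.19 deg
import sys
from h import *
def show(t):
    o=ctrl.get_obs(); M=R.from_rotvec(o["tool_rot"]).as_matrix()
    yd=np.degrees(np.arctan2(M[1,1],M[0,1]))
    print("t %.1f"%o["t"],"pos",o["tool_pos"].round(4),"shift",(M.T@(np.array(t)-o["tool_pos"])).round(4),"turn z",round(np.radians(yd-30.19),4),"tilt",M[:2,2].round(4),"F",o["contact_force"].round(1),"open",round(o["opening"],4),"grip",round(o["grip_force"],1))
if __name__=="__main__": show([float(a) for a in sys.argv[1:4]])
E
python3 -m jog '[[[-0.05,-0.022,0],[0,0,0.14]],[[-0.10,-0.044,0],[0,0,0.28]],[[-0.14,-0.066,0],[0,0,0.42]],[[-0.18,-0.088,0],[0,0,0.56]],[[-0.2,-0.09,0],[0,0,0.717]]]'
python3 d.py .5274 .2944 .2
```

```text
t: 0.7
tool_pos: [0.3627, 0.4397, 0.2048]
tool_rot: [1.568, 2.721, -0.001]
contact_force: [-0.4, 0.3, -0.2]
opening: 0.0857
grip_force: 0.0
t 0.7 pos [0.3627 0.4397 0.2048] shift [-0.2084  0.0696  0.005 ] turn z -0.0013 tilt [ 0.0004 -0.0012] F [-0.4  0.3 -0.2] open 0.0857 grip 0.0
```

```bash
python3 -m jog '[[[-0.045,0.015,0],[0,0,0]],[[-0.09,0.03,0],[0,0,0]],[[-0.135,0.045,0],[0,0,0]],[[-0.18,0.06,0],[0,0,0]],[[-0.208,0.07,0.0],[0,0,0]]]' >/dev/null
python3 -m jog '[[[0,0,0],[0,0,0]],[[0,0,0],[0,0,0]]]' >/dev/null
python3 d.py .5274 .2944 .2
python3 - <<'E'
from h import *
o=ctrl.get_obs(); w=optics.get_image("wrist"); import pickle
pickle.dump((o,w),open("w1.pkl","wb")); cv2.imwrite("pics/w1.png",w["image"])
E
```

```text
t 1.4 pos [0.527  0.2992 0.2046] shift [-0.0043 -0.0021  0.0046] turn z 0.0067 tilt [-0.0011  0.0001] F [-1.  -0.6  0.4] open 0.0852 grip 0.0
```

View pics/w1.png

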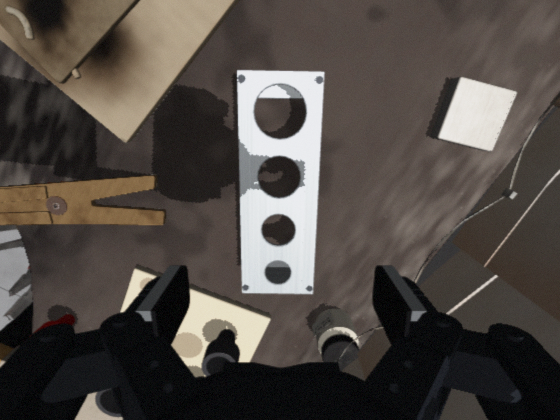

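The wrist picture shows the rack, with holes at about (280,110), (279,177), (278,230) and (278,272). Plate corners are (237,70), (324,72), (313,294) and (241,292).

```bash
python3 - <<'E'
from h import *; import pickle
o,w=pickle.load(open("w1.pkl","rb")); print(o["dq"].round(3))
Rw,Cw=wpose(w,o)
g=np.array([-.09,-.04,.017,.08])
H=ray(w,[(278,272),(278.5,230),(279.5,177),(280,110.5)],np.full(4,.06),Rw,Cw)[:,:2]
P=ray(w,[(237,70),(324,72),(313,294),(241,292)],np.full(4,.06),Rw,Cw)[:,:2]
u=(H[3]-H[0]);L=np.linalg.norm(u);u/=L
print(H.round(4),P.mean(0),L,u,(H-g[:,None]*u).round(4))
i=w["image"][55:305,225:335]; cv2.imwrite("pics/w1c.png",cv2.resize(np.rot90(i),(800,352),interpolation=cv2.INTER_CUBIC))
E
python3 d.py .5274 .2944 .2
```

```text
[ 0.032 -0.012  0.01   0.002 -0.001 -0.001]
[[0.5712 0.2176]
 [0.5465 0.2605]
 [0.5185 0.31  ]
 [0.4864 0.3653]] [0.526451   0.29477926] 0.1702778482630701 [-0.49777223  0.86730779] [[0.5264 0.2957]
 [0.5266 0.2952]
 [0.527  0.2953]
 [0.5263 0.2959]]
t 1.4 pos [0.5264 0.2998 0.2047] shift [-0.0052 -0.002   0.0047] turn z 0.0081 tilt [-0.0009  0.0001] F [-0.9 -1.5 -0.5] open 0.0858 grip 0.0
```

```bash
python3 -m jog '[[[-0.045,0.0,0],[0,0,0]],[[-0.09,0.0,0],[0,0,0]],[[-0.135,-0.0,0],[0,0,0]],[[-0.18,-0.0,0],[0,0,0]],[[-0.22,-0.0,0.0],[0,0,0.006]]]' >/dev/null
python3 -m jog '[[[-0.015,0,0],[0,0,0]],[[-0.015,0,0],[0,0,0]],[[-0.015,0,0],[0,0,0]],[[-0.015,0,0],[0,0,0]],[[-0.015,0,0],[0,0,0]]]' >/dev/null
python3 d.py .525 .026 .2
python3 - <<'E'
from h import *
o=ctrl.get_obs(); w=optics.get_image("wrist"); import pickle
print(o["dq"].round(3))
pickle.dump((o,w),open("w2.pkl","wb")); cv2.imwrite("pics/w2.png",w["image"])
E
```

```text
t 2.5 pos [0.646  0.0991 0.2051] shift [-0.0017 -0.1414  0.0051] turn z 0.0043 tilt [-0.      0.0003] F [ 0.3 -1.5 -0. ] open 0.0852 grip 0.0
[-0.006  0.002 -0.003 -0.004  0.001 -0.001]
```

View pics/w2.png

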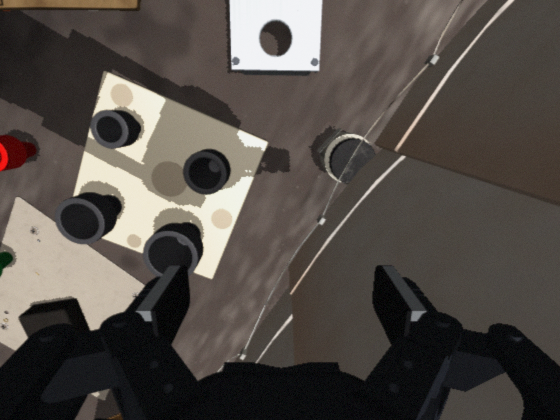

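The four rims are visible at about 36 (115,128), 43 (206,172), 50 (85,220) and 57 (172,252), but off to one side. I left out the y shift, so I'll centre over them and look again.

```bash
python3 -m jog '[[[0,-0.045,0],[0,0,0.004]],[[0,-0.09,0],[0,0,0.004]],[[0,-0.125,0],[0,0,0.004]],[[-0.0,-0.141,0],[0,0,0.004]],[[0,-0.141,0.0],[0,0,0.004]]]' >/dev/null
python3 -m jog '[[[0,0,0],[0,0,0]],[[0,0,0],[0,0,0]],[[0,0,0],[0,0,0]]]' >/dev/null
python3 d.py .525 .026 .2
python3 - <<'E'
from h import *
o=ctrl.get_obs(); w=optics.get_image("wrist"); import pickle
print(o["dq"].round(3))
pickle.dump((o,w),open("w3.pkl","wb")); cv2.imwrite("pics/w3.png",cv2.resize(w["image"][50:300,180:446],None,fx=2.4,fy=2.4,interpolation=cv2.INTER_CUBIC))
E
```

```text
t 3.3 pos [0.5256 0.0267 0.205 ] shift [-0.0003 -0.0009  0.005 ] turn z -0.001 tilt [-0.0001  0.0001] F [ 0.6 -0.5  0.2] open 0.0851 grip 0.0
[-0.003  0.002  0.003  0.001  0.002  0.   ]
```

View pics/w3.png

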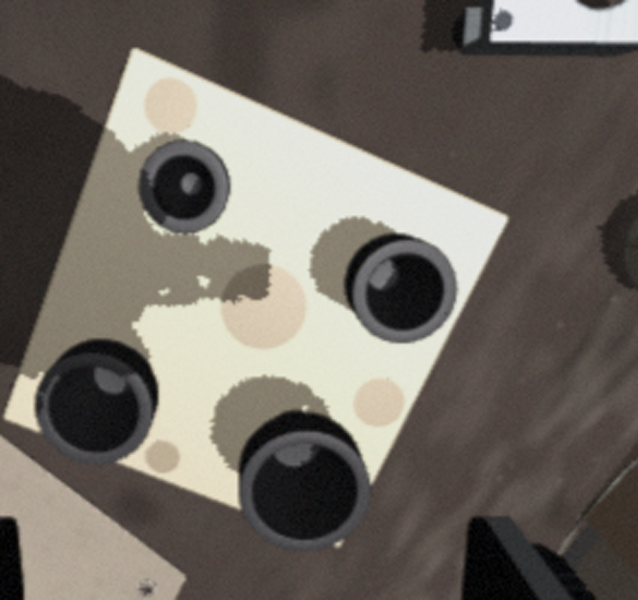

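In the crop the rim centres are: 36 (185,187), 43 (404,289), 50 (96,405), 57 (305,489).

```bash
python3 - <<'E'
from h import *; import pickle
o,w=pickle.load(open("w3.pkl","rb"))
Rw,Cw=wpose(w,o)
uv=np.array([(185,187),(404,289),(96,405),(305,489)])/2.4+[180-.3,50-.3]
C=ray(w,uv,np.array([.066,.070,.074,.078]),Rw,Cw)
print(C.round(4))
E
```

```text
[[ 0.4745  0.0687  0.066 ]
 [ 0.5706  0.0786  0.07  ]
 [ 0.4854 -0.0267  0.074 ]
 [ 0.5797 -0.0139  0.078 ]]
```

```bash
sed -i 's/30.19/30.0/g' d.py; python3 d.py .5796 -.0153 .054
```

```text
t 3.4 pos [0.5255 0.0266 0.2049] shift [-0.0635  0.0258  0.1509] turn z 0.0021 tilt [-0.0003  0.0001] F [-0.1 -0.9  0.6] open 0.0854 grip 0.0
```

```bash
python3 -m jog '[[[-0.04,0.015,0],[0,0,0]],[[-0.0635,0.026,0.02],[0,0,0]],[[-0.0635,0.026,0.06],[0,0,0]],[[-0.0635,0.026,0.09],[0,0,0]],[[-0.0635,0.026,0.09],[0,0,0]]]' >/dev/null
python3 d.py .5796 -.0153 .054
```

```text
t 3.9 pos [ 0.5757 -0.015   0.1089] shift [-0.0026  0.0037  0.0548] turn z 0.0015 tilt [-0.011   0.0018] F [-0.4 -0.8 -0.4] open 0.0853 grip 0.0
```

```bash
python3 -m jog '[[[0,0,0],[0,0,0]],[[0,0,0.02],[0,0,0]],[[0,0,0.04],[0,0,0]],[[0,0,0.06],[0,0,0]],[[0,0,0.06],[0,0,0]]]' >/dev/null
python3 -m jog '[[[0,0,0],[0,0,0]],[[0,0,0],[0,0,0]]]' >/dev/null
python3 d.py .5796 -.0153 .054
```

```text
t 4.5 pos [ 0.5812 -0.0159  0.0578] shift [ 0.0013 -0.0011  0.0038] turn z 0.0016 tilt [ 0.0043 -0.0007] F [-0.4  0.1 -0.7] open 0.0851 grip 0.0
```

```bash
python3 -m jog '[[[0,0,0.001],[0,0,0]],[[0,0,0.001],[0,0,0]],[[0,0,0.001],[0,0,0]]]' >/dev/null; python3 d.py .5796 -.0153 .054
python3 -m jog '[[[0,0,0],[0,0,0]],[[0,0,0],[0,0,0]],[[0,0,0],[0,0,0]],[[0,0,0],[0,0,0]],[[0,0,0],[0,0,0]]]' 0.4 40
python3 -m jog '[[[0,0,0],[0,0,0]],[[0,0,0],[0,0,0]]]'
```

```text
t 4.8 pos [ 0.5796 -0.0157  0.0546] shift [0.0004 0.0002 0.0006] turn z 0.0014 tilt [ 0.0008 -0.0001] F [-0.3 -0.3  0.2] open 0.0851 grip 0.0
t: 5.35
tool_pos: [0.5793, -0.0157, 0.0539]
tool_rot: [-1.569, -2.722, 0.0]
contact_force: [0.4, -0.3, 0.2]
opening: 0.034
grip_force: 0.0
t: 5.55
tool_pos: [0.5793, -0.0157, 0.054]
tool_rot: [1.569, 2.722, -0.0]
contact_force: [0.4, -0.4, 0.7]
opening: 0.0339
grip_force: 0.0
```

```bash
python3 - <<'E'
from h import *
a=optics.get_image("wrist")["image"]; b=optics.get_image("scene")["image"]
cv2.imwrite("pics/w4.png",np.hstack([cv2.resize(a[120:420,100:460],(480,400)),cv2.resize(b[150:250,210:290],(320,400),interpolation=cv2.INTER_CUBIC)]))
E
```

```text
(no output)
```

View pics/w4.png

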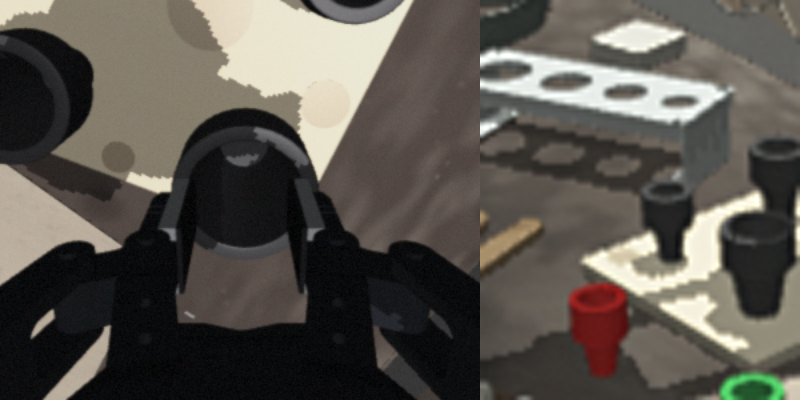

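The fingers appear to be at the rim sides, but the readings say 34 mm and no force. I'll command fully shut and see where they stop, with an enlarged look.

```bash
python3 -m jog '[[[0,0,0],[0,0,0]],[[0,0,0],[0,0,0]],[[0,0,0],[0,0,0]]]' 0.3 40
python3 - <<'E'
from h import *
a=optics.get_image("wrist")["image"]
cv2.imwrite("pics/w5.png",cv2.resize(a[200:380,180:400],None,fx=3.3,fy=3.3,interpolation=cv2.INTER_CUBIC))
E
```

```text
t: 5.95
tool_pos: [0.5793, -0.0157, 0.054]
tool_rot: [-1.569, -2.722, 0.0]
contact_force: [0.9, -0.4, -0.3]
opening: 0.0259
grip_force: 0.0
```

View pics/w5.png

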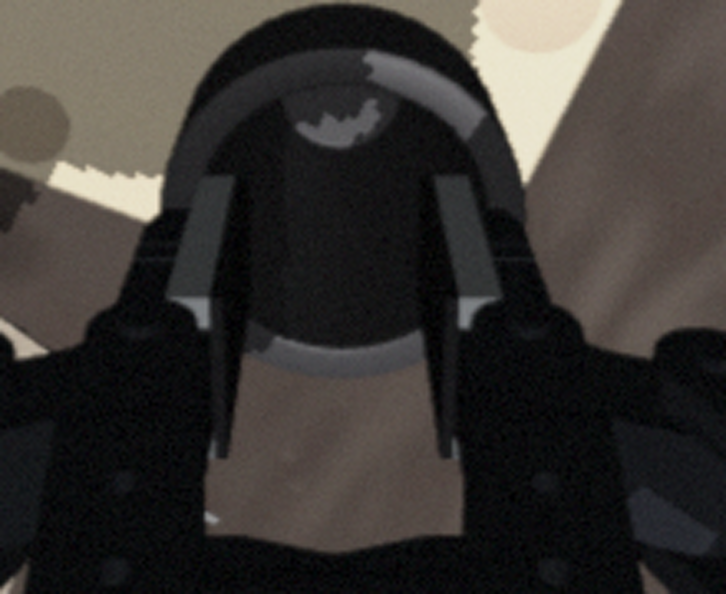

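The picture shows the fingers closing above the rim. From the geometry, pad tips sit about 33 mm behind the stated TCP at this opening and about 47 mm when fully open. So I need to go about 38 mm lower. I'll reopen and descend.

```bash
python3 -m jog '[[[0,0,0],[0,0,0]],[[0,0,0],[0,0,0]],[[0,0,0],[0,0,0]],[[0,0,0],[0,0,0]],[[0,0,0],[0,0,0]]]' 1.0 40
python3 -m jog '[[[0,0,0.01],[0,0,0]],[[0,0,0.02],[0,0,0]],[[0,0,0.03],[0,0,0]],[[0,0,0.038],[0,0,0]],[[0,0,0.038],[0,0,0]]]' 
python3 -m jog '[[[0,0,0],[0,0,0]],[[0,0,0],[0,0,0]]]' >/dev/null; python3 d.py .5796 -.0153 .016
```

```text
t: 6.5
tool_pos: [0.5793, -0.0157, 0.054]
tool_rot: [-1.569, -2.722, 0.0]
contact_force: [-0.5, -0.3, 0.5]
opening: 0.0853
grip_force: 0.0
t: 7.0
tool_pos: [0.5776, -0.0155, 0.0137]
tool_rot: [-1.567, -2.719, 0.002]
contact_force: [-0.7, -0.2, -0.4]
opening: 0.0851
grip_force: 0.0
t 7.2 pos [ 0.5797 -0.0158  0.0165] shift [0.0005 0.0001 0.0005] turn z 0.0014 tilt [ 0.0008 -0.0001] F [-0.9 -0.8  0.3] open 0.0852 grip 0.0
```

```bash
python3 -m jog '[[[0,0,0],[0,0,0]],[[0,0,0],[0,0,0]],[[0,0,0],[0,0,0]],[[0,0,0],[0,0,0]],[[0,0,0],[0,0,0]]]' 0.3 40
python3 -m jog '[[[0,0,0],[0,0,0]],[[0,0,0],[0,0,0]]]'
python3 - <<'E'
from h import *
a=optics.get_image("wrist")["image"];b=optics.get_image("scene")["image"]
cv2.imwrite("pics/w6.png",np.hstack([cv2.resize(a[180:380,160:400],(480,400)),cv2.resize(b[150:250,210:290],(320,400),interpolation=cv2.INTER_CUBIC)]))
E
```

```text
t: 7.7
tool_pos: [0.58, -0.0158, 0.0169]
tool_rot: [1.568, 2.721, 0.001]
contact_force: [-0.4, 0.3, 5.2]
opening: 0.0565
grip_force: 42.6
t: 7.9
tool_pos: [0.58, -0.0158, 0.0169]
tool_rot: [1.568, 2.721, 0.001]
contact_force: [0.1, 0.8, 5.7]
opening: 0.0559
grip_force: 42.7
```

View pics/w6.png

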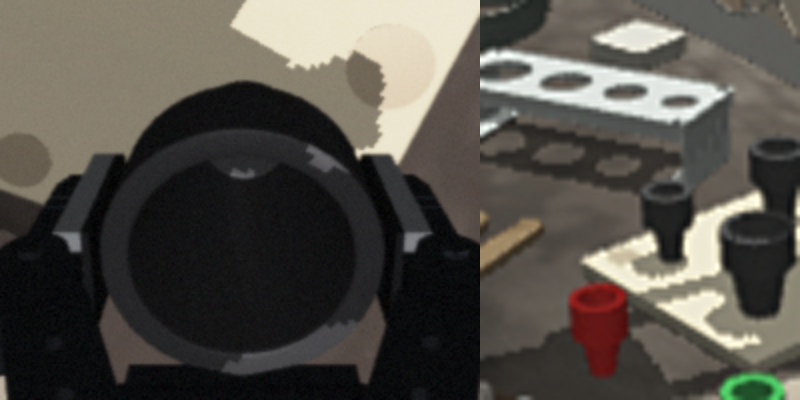

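Cup 57 is held at 56 mm with 43 N. Next I lift it and carry it over to the hole.

```bash
python3 -m jog '[[[0,0,-0.01],[0,0,0]],[[0,0,-0.03],[0,0,0]],[[0,0,-0.06],[0,0,0]],[[0.0,0,-0.09],[0,0,0]],[[0.03,0.008,-0.1],[0,0,0]]]'
python3 -m jog '[[[0.045,0.012,0],[0,0,0]],[[0.09,0.024,0],[0,0,0]],[[0.135,0.036,0],[0,0,0]],[[0.18,0.05,0],[0,0,0]],[[0.225,0.065,0],[0,0,0]]]' >/dev/null
python3 -m jog '[[[0.04,0.012,0],[0,0,0]],[[0.08,0.024,0],[0,0,0]],[[0.11,0.034,0],[0,0,0]],[[0.12,0.036,0],[0,0,0]],[[0.12,0.036,0],[0,0,0]]]' >/dev/null
python3 -m jog '[[[0,0,0],[0,0,0]],[[0,0,0],[0,0,0]]]'
python3 d.py .487 .3643 .10
```

```text
t: 8.5
tool_pos: [0.5737, 0.0121, 0.12]
tool_rot: [1.571, 2.714, 0.002]
contact_force: [0.4, 0.5, -1.0]
opening: 0.0564
grip_force: 42.9
t: 9.7
tool_pos: [0.486, 0.362, 0.1158]
tool_rot: [1.571, 2.72, -0.001]
contact_force: [0.4, -1.0, -1.2]
opening: 0.056
grip_force: 42.9
t 9.7 pos [0.486  0.362  0.1158] shift [0.0015 0.002  0.0158] turn z -0.0002 tilt [-0.0003 -0.0007] F [ 0.4 -1.  -1.2] open 0.056 grip 42.9
```

```bash
python3 -m jog '[[[0.0015,0.002,0.0],[0,0,0]],[[0.0015,0.002,0.025],[0,0,0]],[[0.0015,0.002,0.04],[0,0,0]],[[0.0015,0.002,0.05],[0,0,0]],[[0.0015,0.002,0.05],[0,0,0]]]' >/dev/null
python3 -m jog '[[[0,0,0],[0,0,0]],[[0,0,0],[0,0,0]]]'
python3 d.py .487 .3643 .025
python3 - <<'E'
from h import *
a=optics.get_image("wrist")["image"];b=optics.get_image("top")["image"]
cv2.imwrite("pics/w7.png",np.hstack([cv2.resize(a[180:380,160:400],(480,400)),cv2.resize(b[190:260,100:156],(320,400),interpolation=cv2.INTER_CUBIC)]))
E
```

```text
t: 10.4
tool_pos: [0.4874, 0.3661, 0.0671]
tool_rot: [1.569, 2.721, 0.003]
contact_force: [0.6, 1.0, -2.8]
opening: 0.0561
grip_force: 42.9
t 10.4 pos [0.4874 0.3661 0.0671] shift [-0.0014 -0.0013  0.0421] turn z 0.0013 tilt [0.0016 0.0009] F [ 0.6  1.  -2.8] open 0.0561 grip 42.9
```

View pics/w7.png

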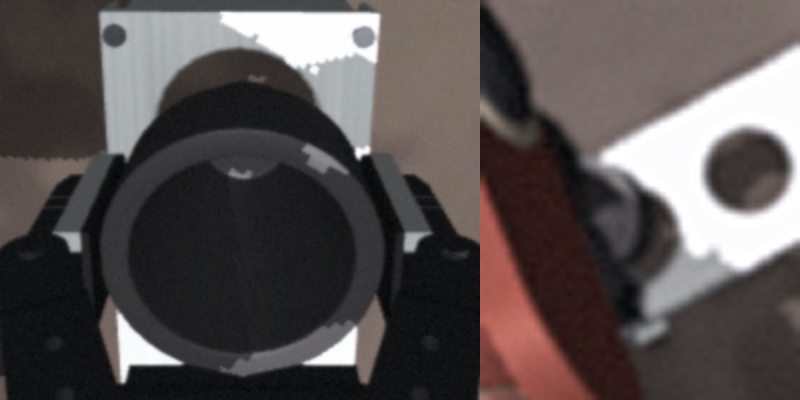

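The cup is over hole 57 with the plate symmetric about it, and the hole's far edge is at wrist pixel (279.5,204). I'll compare that edge with the expected hole.

```bash
python3 - <<'E'
from h import *
o=ctrl.get_obs(); w=optics.get_image("wrist"); Rw,Cw=wpose(w,o)
e=ray(w,[(279.5,204),(240,200),(319,200),(217,187),(341.5,187)],np.full(5,.06),Rw,Cw)[:,:2]
u=np.array([-.5,.866]);v=np.array([.866,.5]); print(o["tool_pos"])
for p in e: print((p-o["tool_pos"][:2])@u,(p-o["tool_pos"][:2])@v)
E
```

```text
[0.48732034 0.36615925 0.06716973]
0.02387832982441315 -0.0010316411920571825
0.026228258852977575 -0.023867434561416167
0.026331437572732916 0.021804314080970225
0.03387699760186818 -0.03672621803981212
0.034041146710975224 0.03436609171438837
```

```bash
python3 -m jog '[[[-0.0013,-0.0012,0.01],[0,0,0]],[[-0.0013,-0.0012,0.018],[0,0,0]],[[-0.0013,-0.0012,0.025],[0,0,0]],[[-0.0013,-0.0012,0.031],[0,0,0]],[[-0.0013,-0.0012,0.034],[0,0,0]]]'
python3 -m jog '[[[0,0,0.002],[0,0,0]],[[0,0,0.004],[0,0,0]],[[0,0,0.004],[0,0,0]]]'
python3 d.py .487 .3643 .025
```

```text
t: 11.05
tool_pos: [0.4856, 0.3636, 0.0307]
tool_rot: [-1.568, -2.721, 0.002]
contact_force: [0.4, -0.5, -1.3]
opening: 0.0562
grip_force: 42.9
t: 11.35
tool_pos: [0.4864, 0.3641, 0.0296]
tool_rot: [-1.569, -2.722, 0.0]
contact_force: [-5.0, -2.7, 5.9]
opening: 0.0564
grip_force: 47.9
t 11.3 pos [0.4864 0.3641 0.0296] shift [-0.0001  0.0006  0.0046] turn z 0.0015 tilt [-0.0002 -0.0003] F [-5.  -2.7  5.9] open 0.0564 grip 47.9
```

```bash
python3 -m jog '[[[0,-0.001,0],[0,0,0]],[[0,-0.001,0],[0,0,0]],[[0,-0.001,0],[0,0,0]]]'
python3 d.py .487 .3643 .025
python3 - <<'E'
from h import *
w=optics.get_image("wrist");print(w["cx"],w["cy"],w["D"])
E
```

```text
t: 11.65
tool_pos: [0.4864, 0.3641, 0.0296]
tool_rot: [1.568, 2.721, 0.003]
contact_force: [-0.2, -0.7, 6.8]
opening: 0.0564
grip_force: 46.7
t 11.7 pos [0.4864 0.3641 0.0296] shift [-0.0001  0.0006  0.0046] turn z 0.0015 tilt [0.0021 0.0013] F [-0.2 -0.7  6.8] open 0.0564 grip 46.7
280.78639184790444 210.66262720538822 [-0.00025419  0.          0.          0.          0.        ]
```

```bash
python3 - <<'E'
from h import *
a=optics.get_image("wrist")["image"];b=optics.get_image("scene")["image"]
cv2.imwrite("pics/w8.png",np.hstack([cv2.resize(a[180:380,160:400],(480,400)),cv2.resize(b[140:220,190:254],(320,400),interpolation=cv2.INTER_CUBIC)]))
E
```

```text
(no output)
```

View pics/w8.png

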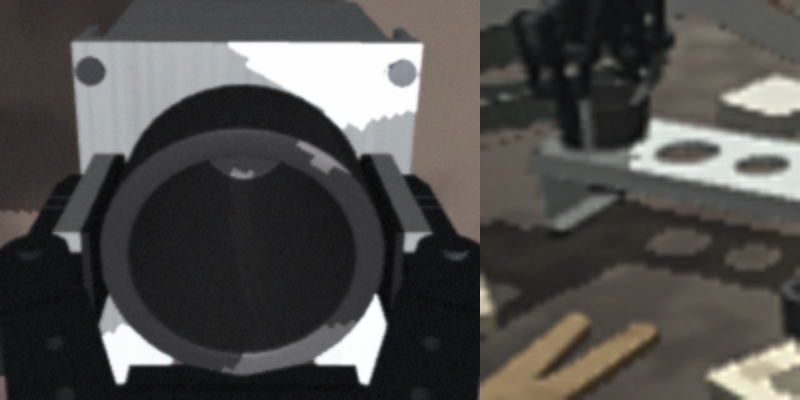

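Contact comes with the tips about at the plate and the shoulder roughly 3 mm above it. Letting go here is a gentle few-millimetre settle, so I'll raise 1 mm and release.

```bash
python3 -m jog '[[[0,0,-0.004],[0,0,0]],[[0,0,-0.004],[0,0,0]]]' - 25
python3 -m jog '[[[0,0,-0.004],[0,0,0]],[[0,0,-0.004],[0,0,0]],[[0,0,-0.004],[0,0,0]],[[0,0,-0.004],[0,0,0]],[[0,0,-0.004],[0,0,0]]]' 0.8 25
python3 - <<'E'
from h import *
a=optics.get_image("wrist")["image"];b=optics.get_image("scene")["image"]
cv2.imwrite("pics/w9.png",np.hstack([cv2.resize(a[180:380,160:400],(480,400)),cv2.resize(b[140:220,190:254],(320,400),interpolation=cv2.INTER_CUBIC)]))
E
```

```text
t: 12.0
tool_pos: [0.4855, 0.3635, 0.032]
tool_rot: [1.569, 2.722, 0.0]
contact_force: [0.3, 0.2, -0.9]
opening: 0.0564
grip_force: 43.0
t: 12.5
tool_pos: [0.4853, 0.3635, 0.0359]
tool_rot: [-1.569, -2.722, 0.0]
contact_force: [0.5, -0.1, 0.1]
opening: 0.0685
grip_force: 0.0
```

View pics/w9.png

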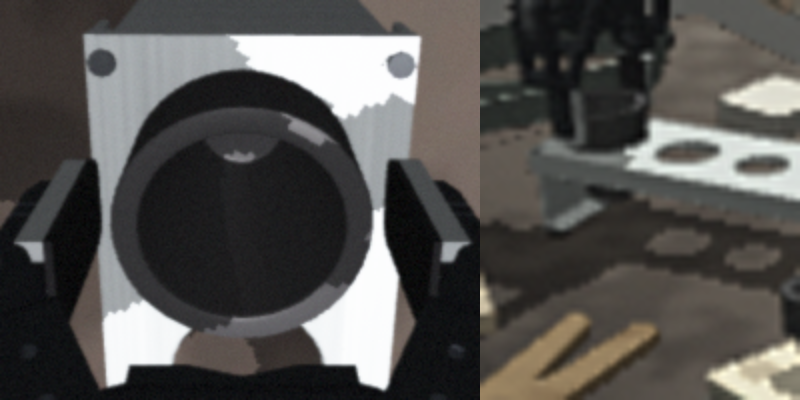

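Cup 57 hangs in its hole, level, with the fingers clear. Next is cup 50, gripped about 10 mm higher on the collar.

```bash
python3 -m jog '[[[0,0,-0.02],[0,0,0]],[[0,0,-0.05],[0,0,0]],[[0,0,-0.08],[0,0,0]],[[-0.035,-0.02,-0.09],[0,0,0]],[[-0.075,-0.04,-0.09],[0,0,0]]]' 1.0 > /dev/null
python3 -m jog '[[[-0.04,-0.025,0],[0,0,0]],[[-0.08,-0.05,0],[0,0,0]],[[-0.12,-0.075,0],[0,0,0]],[[-0.16,-0.1,0],[0,0,0]],[[-0.2,-0.12,0],[0,0,0]]]' >/dev/null
python3 -m jog '[[[-0.035,-0.02,0],[0,0,0]],[[-0.055,-0.03,0],[0,0,0]],[[-0.064,-0.036,0.0],[0,0,0]],[[-0.064,-0.036,0],[0,0,0]],[[-0.064,-0.036,0],[0,0,0]]]' >/dev/null
python3 -m jog '[[[0,0,0],[0,0,0]],[[0,0,0],[0,0,0]]]' >/dev/null
python3 d.py .4854 -.028 .023
```

```text
t 14.3 pos [ 0.4857 -0.027   0.1259] shift [-0.0007 -0.0007  0.1029] turn z 0.0032 tilt [-0.0001  0.0002] F [ 0.5  0.2 -0.7] open 0.0851 grip 0.0
```

```bash
python3 -m jog '[[[-0.0007,-0.0007,0.03],[0,0,0.003]],[[-0.0007,-0.0007,0.06],[0,0,0.003]],[[-0.0007,-0.0007,0.085],[0,0,0.003]],[[-0.0007,-0.0007,0.103],[0,0,0.003]],[[-0.0007,-0.0007,0.103],[0,0,0.003]]]' >/dev/null
python3 -m jog '[[[0,0,0],[0,0,0]],[[0,0,0],[0,0,0]],[[0,0,0],[0,0,0]],[[0,0,0],[0,0,0]]]'
python3 -m jog '[[[0,0,0],[0,0,0]],[[0,0,0],[0,0,0]],[[0,0,0],[0,0,0]],[[0,0,0],[0,0,0]],[[0,0,0],[0,0,0]]]' 0.25 40
python3 -m jog '[[[0,0,0],[0,0,0]],[[0,0,0],[0,0,0]]]'
```

```text
t: 15.2
tool_pos: [0.4863, -0.0292, 0.0242]
tool_rot: [1.572, 2.718, 0.001]
contact_force: [-0.4, -0.8, 1.2]
opening: 0.0853
grip_force: 0.0
t: 15.7
tool_pos: [0.4858, -0.0293, 0.0236]
tool_rot: [1.573, 2.719, -0.0]
contact_force: [-1.6, -0.7, 4.5]
opening: 0.0492
grip_force: 41.8
t: 15.9
tool_pos: [0.4858, -0.0292, 0.0236]
tool_rot: [1.573, 2.719, -0.0]
contact_force: [-1.2, -0.6, 4.9]
opening: 0.0492
grip_force: 41.9
```

```bash
python3 -m jog '[[[0,0,-0.01],[0,0,0]],[[0,0,-0.03],[0,0,0]],[[0,0,-0.06],[0,0,0]],[[0.0,0,-0.085],[0,0,0]],[[0.025,0.018,-0.09],[0,0,0]]]'
python3 -m jog '[[[0.035,0.025,0],[0,0,0]],[[0.07,0.05,0],[0,0,0]],[[0.105,0.075,0],[0,0,0]],[[0.14,0.1,0],[0,0,0]],[[0.175,0.125,0],[0,0,0]]]' >/dev/null
python3 -m jog '[[[0.035,0.025,0],[0,0,0]],[[0.06,0.045,0],[0,0,0]],[[0.077,0.055,0],[0,0,0]],[[0.077,0.055,0],[0,0,0]],[[0.077,0.055,0],[0,0,0]]]' >/dev/null
python3 -m jog '[[[0,0,0],[0,0,0]],[[0,0,0],[0,0,0]],[[0,0,0],[0,0,0]]]'
python3 d.py .5185 .3097 .08
```

```text
t: 16.4
tool_pos: [0.4908, -0.0002, 0.1168]
tool_rot: [1.575, 2.711, 0.002]
contact_force: [1.4, 0.8, -1.2]
opening: 0.0496
grip_force: 41.8
t: 17.7
tool_pos: [0.5191, 0.309, 0.1131]
tool_rot: [1.575, 2.718, -0.0]
contact_force: [-0.2, -0.0, -1.0]
opening: 0.0495
grip_force: 41.8
t 17.7 pos [0.5191 0.309  0.1131] shift [ 0.0009 -0.0001  0.0331] turn z -0.0028 tilt [ 0.0001 -0.    ] F [-0.2 -0.  -1. ] open 0.0495 grip 41.8
```

```bash
python3 -m jog '[[[0,0,0.02],[0,0,0]],[[0,0,0.035],[0,0,0]],[[0,0,0.045],[0,0,0]],[[0.0,0,0.055],[0,0,0]],[[0,0,0.055],[0,0,0]]]'
python3 -m jog '[[[0,0,0],[0,0,0]],[[0,0,0.005],[0,0,0]],[[0,0,0.01],[0,0,0]],[[0,0,0.015],[0,0,0]],[[0,0,0.019],[0,0,0]]]'
python3 -m jog '[[[0,0,0.001],[0,0,0]],[[0,0,0.002],[0,0,0]],[[0,0,0.002],[0,0,0]]]'
python3 d.py .5185 .3097 .0356
```

```text
t: 18.2
tool_pos: [0.5177, 0.3091, 0.0559]
tool_rot: [-1.572, -2.718, 0.005]
contact_force: [-0.3, -0.2, -1.3]
opening: 0.0493
grip_force: 41.9
t: 18.7
tool_pos: [0.5187, 0.3097, 0.0384]
tool_rot: [-1.573, -2.719, 0.001]
contact_force: [0.3, 0.0, -1.0]
opening: 0.0492
grip_force: 41.9
t: 19.0
tool_pos: [0.519, 0.3098, 0.037]
tool_rot: [-1.573, -2.719, 0.0]
contact_force: [0.2, 0.6, -1.8]
opening: 0.0493
grip_force: 41.9
t 19.0 pos [0.519  0.3098 0.037 ] shift [ 0.0002 -0.0005  0.0014] turn z -0.0016 tilt [-0. -0.] F [ 0.2  0.6 -1.8] open 0.0493 grip 41.9
```

```bash
python3 -m jog '[[[0,0,0.001],[0,0,0]],[[0,0,0.0015],[0,0,0]],[[0,0,0.0015],[0,0,0]]]'
python3 -m jog '[[[0,0,0],[0,0,0]],[[0,0,0],[0,0,0]],[[0,0,0],[0,0,0]],[[0,0,0],[0,0,0]]]' 0.85
python3 d.py .5712 .0775 .020
python3 - <<'E'
from h import *
a=optics.get_image("wrist")["image"]
cv2.imwrite("pics/w10.png",a[120:390,130:430])
E
```

```text
t: 19.3
tool_pos: [0.5191, 0.3098, 0.0357]
tool_rot: [1.573, 2.719, 0.0]
contact_force: [0.0, -0.4, -1.3]
opening: 0.049
grip_force: 41.9
t: 19.7
tool_pos: [0.5191, 0.3099, 0.0357]
tool_rot: [1.573, 2.719, 0.0]
contact_force: [-0.6, -0.1, -0.2]
opening: 0.0725
grip_force: 0.0
t 19.7 pos [0.5191 0.3099 0.0357] shift [-0.2274 -0.0707  0.0157] turn z -0.0016 tilt [0.0003 0.0001] F [-0.6 -0.1 -0.2] open 0.0725 grip 0.0
```

View pics/w10.png

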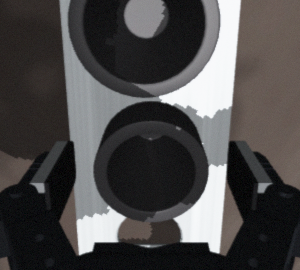

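Both cups hang level. Next is cup 43.

```bash
python3 -m jog '[[[0,0,-0.02],[0,0,0]],[[0,0,-0.05],[0,0,0]],[[0,0,-0.08],[0,0,0]],[[-0.03,-0.01,-0.09],[0,0,0]],[[-0.07,-0.025,-0.09],[0,0,0]]]' 1.0 > /dev/null
python3 -m jog '[[[-0.045,-0.015,0],[0,0,0]],[[-0.09,-0.028,0],[0,0,0]],[[-0.13,-0.04,0],[0,0,0]],[[-0.15,-0.0455,0],[0,0,0]],[[-0.157,-0.0457,0],[0,0,0]]]' >/dev/null
python3 -m jog '[[[0,0,0],[0,0,0]],[[0,0,0],[0,0,0]],[[0,0,0],[0,0,0]],[[0,0,0],[0,0,0]]]' >/dev/null
python3 d.py .5712 .0775 .020
```

```text
t 21.1 pos [0.5706 0.0789 0.1254] shift [-0.0015 -0.0002  0.1054] turn z 0.0001 tilt [-0.0002  0.0001] F [ 0.   0.4 -0.7] open 0.0852 grip 0.0
```

```bash
python3 -m jog '[[[-0.0013,0,0.03],[0,0,0]],[[-0.0013,0,0.06],[0,0,0]],[[-0.0013,0,0.085],[0,0,0]],[[-0.0013,0,0.105],[0,0,0]],[[-0.0013,0,0.105],[0,0,0]]]' >/dev/null
python3 -m jog '[[[0,0,0],[0,0,0]],[[0,0,0],[0,0,0]],[[0,0,0],[0,0,0]],[[0,0,0],[0,0,0]]]'
python3 -m jog '[[[0,0,0],[0,0,0]],[[0,0,0],[0,0,0]],[[0,0,0],[0,0,0]],[[0,0,0],[0,0,0]],[[0,0,0],[0,0,0]]]' 0.2 40
python3 -m jog '[[[0,0,0],[0,0,0]],[[0,0,0],[0,0,0]]]'
python3 d.py .547 .2604 .11
```

```text
t: 22.05
tool_pos: [0.5725, 0.0767, 0.0219]
tool_rot: [1.572, 2.718, 0.002]
contact_force: [0.1, 0.8, 0.2]
opening: 0.0853
grip_force: 0.0
t: 22.55
tool_pos: [0.5718, 0.0766, 0.0209]
tool_rot: [1.573, 2.719, 0.0]
contact_force: [-0.4, -0.4, 2.5]
opening: 0.0415
grip_force: 40.5
t: 22.75
tool_pos: [0.5718, 0.0766, 0.0209]
tool_rot: [1.573, 2.719, 0.0]
contact_force: [-0.3, 0.2, 4.2]
opening: 0.042
grip_force: 40.6
t 22.8 pos [0.5718 0.0766 0.0209] shift [ 0.1716  0.0702 -0.0891] turn z -0.0016 tilt [ 0.0005 -0.0001] F [-0.3  0.2  4.2] open 0.042 grip 40.6
```

```bash
python3 -m jog '[[[0,0,-0.01],[0,0,0]],[[0,0,-0.03],[0,0,0]],[[0,0,-0.06],[0,0,0]],[[0.0,0,-0.085],[0,0,0]],[[0.025,0.01,-0.09],[0,0,0]]]'
python3 -m jog '[[[0.04,0.017,0],[0,0,0]],[[0.08,0.034,0],[0,0,0]],[[0.115,0.05,0],[0,0,0]],[[0.135,0.056,0],[0,0,0]],[[0.1455,0.0602,0],[0,0,0]]]' >/dev/null
python3 -m jog '[[[0,0,0],[0,0,0]],[[0,0,0],[0,0,0]],[[0,0,0],[0,0,0]],[[0,0,0],[0,0,0]],[[0,0,0],[0,0,0]]]'
python3 d.py .5475 .2594 .037
```

```text
t: 23.25
tool_pos: [0.5705, 0.1018, 0.1149]
tool_rot: [1.574, 2.711, 0.005]
contact_force: [0.4, 0.3, 0.3]
opening: 0.0415
grip_force: 40.7
t: 24.25
tool_pos: [0.5476, 0.2586, 0.1105]
tool_rot: [1.575, 2.718, -0.0]
contact_force: [1.0, 0.5, -0.6]
opening: 0.0414
grip_force: 40.7
t 24.2 pos [0.5476 0.2586 0.1105] shift [0.0007 0.0003 0.0735] turn z -0.0028 tilt [ 0.     -0.0001] F [ 1.   0.5 -0.6] open 0.0414 grip 40.7
```

```bash
python3 -m jog '[[[0.0005,0,0.02],[0,0,0]],[[0.0005,0,0.035],[0,0,0]],[[0.0005,0,0.045],[0,0,0]],[[0.0005,0,0.052],[0,0,0]],[[0.0005,0,0.052],[0,0,0]]]'
python3 -m jog '[[[0,0,0],[0,0,0]],[[0,0,0.005],[0,0,0]],[[0,0,0.01],[0,0,0]],[[0,0,0.015],[0,0,0]],[[0,0,0.019],[0,0,0]]]'
python3 -m jog '[[[0,0,0.001],[0,0,0]],[[0,0,0.0015],[0,0,0]],[[0,0,0.0015],[0,0,0]],[[0,0,0.0015],[0,0,0]]]'
python3 d.py .5475 .2594 .037
```

```text
t: 24.75
tool_pos: [0.5462, 0.2595, 0.0569]
tool_rot: [-1.572, -2.718, 0.003]
contact_force: [0.0, -0.1, -0.7]
opening: 0.0421
grip_force: 40.7
t: 25.25
tool_pos: [0.5469, 0.2598, 0.0389]
tool_rot: [-1.573, -2.719, 0.001]
contact_force: [-0.1, -0.3, -0.6]
opening: 0.0415
grip_force: 40.7
t: 25.65
tool_pos: [0.5473, 0.2599, 0.0383]
tool_rot: [1.573, 2.719, 0.001]
contact_force: [-0.8, -0.6, -0.6]
opening: 0.0417
grip_force: 40.7
t 25.6 pos [0.5473 0.2599 0.0383] shift [-0.0006 -0.0001  0.0013] turn z -0.0016 tilt [0.0005 0.0001] F [-0.8 -0.6 -0.6] open 0.0417 grip 40.7
```

```bash
python3 -m jog '[[[0,0,0.001],[0,0,0]],[[0,0,0.001],[0,0,0]],[[0,0,0.001],[0,0,0]]]'
python3 -m jog '[[[0,0,0],[0,0,0]],[[0,0,0],[0,0,0]],[[0,0,0],[0,0,0]],[[0,0,0],[0,0,0]]]' 0.8
python3 -m jog '[[[0,0,-0.02],[0,0,0]],[[0,0,-0.05],[0,0,0]],[[0,0,-0.08],[0,0,0]],[[0,0,-0.09],[0,0,0]],[[0,0,-0.09],[0,0,0]]]' 1.0 > /dev/null
python3 d.py .474 .068 .127
python3 - <<'E'
from h import *
a=optics.get_image("wrist")["image"]
cv2.imwrite("pics/w11.png",a[60:390,130:430])
E
```

```text
t: 25.95
tool_pos: [0.5473, 0.2599, 0.0372]
tool_rot: [1.573, 2.719, 0.0]
contact_force: [-0.7, -0.1, -1.0]
opening: 0.0417
grip_force: 40.7
t: 26.35
tool_pos: [0.5471, 0.2599, 0.0371]
tool_rot: [1.573, 2.719, 0.0]
contact_force: [0.1, 0.6, 0.9]
opening: 0.0684
grip_force: 0.0
t 26.9 pos [0.5485 0.2603 0.1291] shift [-0.1296 -0.1604  0.0016] turn z -0.0016 tilt [0.004  0.0013] F [0.3 0.3 0. ] open 0.0856 grip 0.0
```

View pics/w11.png

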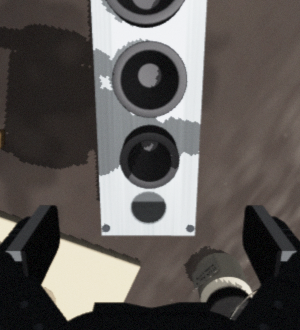

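Three cups hang flat. The last is cup 36.

```bash
python3 -m jog '[[[-0.028,-0.035,0],[0,0,0]],[[-0.056,-0.07,0],[0,0,0]],[[-0.084,-0.105,0],[0,0,0]],[[-0.112,-0.14,0],[0,0,0]],[[-0.13,-0.1595,0],[0,0,0]]]' > /dev/null
python3 -m jog '[[[0,0,0],[0,0,0]],[[0,0,0],[0,0,0]],[[0,0,0],[0,0,0]],[[0,0,0],[0,0,0]]]' >/dev/null
python3 d.py .474 .068 .018
```

```text
t 27.8 pos [0.4736 0.0686 0.1264] shift [-7.000e-04  1.000e-04  1.084e-01] turn z -0.0001 tilt [-0.0011  0.0002] F [ 1.1 -0.3  0.1] open 0.0853 grip 0.0
```

```bash
python3 -m jog '[[[0,0,0.03],[0,0,0]],[[0,0,0.06],[0,0,0]],[[0,0,0.085],[0,0,0]],[[0,0,0.108],[0,0,0]],[[0,0,0.108],[0,0,0]]]' >/dev/null
python3 -m jog '[[[0,0,0],[0,0,0]],[[0,0,0],[0,0,0]],[[0,0,0],[0,0,0]],[[0,0,0],[0,0,0]]]'
python3 -m jog '[[[0,0,0],[0,0,0]],[[0,0,0],[0,0,0]],[[0,0,0],[0,0,0]],[[0,0,0],[0,0,0]],[[0,0,0],[0,0,0]]]' 0.15 40
python3 -m jog '[[[0,0,0],[0,0,0]],[[0,0,0],[0,0,0]]]'
python3 d.py .572 .2171 .11
```

```text
t: 28.7
tool_pos: [0.4747, 0.0677, 0.0203]
tool_rot: [1.572, 2.718, 0.002]
contact_force: [-0.9, 0.0, -0.7]
opening: 0.0853
grip_force: 0.0
t: 29.2
tool_pos: [0.4738, 0.0676, 0.0193]
tool_rot: [1.573, 2.719, -0.0]
contact_force: [-1.2, -0.9, 2.9]
opening: 0.0348
grip_force: 39.8
t: 29.4
tool_pos: [0.4738, 0.0676, 0.0193]
tool_rot: [1.573, 2.719, -0.0]
contact_force: [-1.9, -0.3, 4.0]
opening: 0.0346
grip_force: 39.9
t 29.4 pos [0.4738 0.0676 0.0193] shift [ 0.0806  0.1596 -0.0907] turn z -0.0016 tilt [ 0.0002 -0.0002] F [-1.9 -0.3  4. ] open 0.0346 grip 39.9
```

```bash
python3 -m jog '[[[0,0,-0.01],[0,0,0]],[[0,0,-0.03],[0,0,0]],[[0,0,-0.06],[0,0,0]],[[0.0,0,-0.085],[0,0,0]],[[0.01,0.02,-0.09],[0,0,0]]]'
python3 -m jog '[[[0.02,0.04,0],[0,0,0]],[[0.04,0.08,0],[0,0,0]],[[0.057,0.115,0],[0,0,0]],[[0.066,0.13,0],[0,0,0]],[[0.0703,0.1396,0],[0,0,0]]]' >/dev/null
python3 -m jog '[[[0,0,0],[0,0,0]],[[0,0,0],[0,0,0]],[[0,0,0],[0,0,0]],[[0,0,0],[0,0,0]],[[0,0,0],[0,0,0]]]'
python3 d.py .572 .2169 .0395
```

```text
t: 29.9
tool_pos: [0.4878, 0.0856, 0.113]
tool_rot: [1.573, 2.713, 0.004]
contact_force: [0.2, 0.3, -1.1]
opening: 0.035
grip_force: 40.1
t: 30.9
tool_pos: [0.5718, 0.2162, 0.1091]
tool_rot: [1.574, 2.719, 0.0]
contact_force: [-0.2, -1.2, 0.4]
opening: 0.0343
grip_force: 40.1
t 30.9 pos [0.5718 0.2162 0.1091] shift [0.0005 0.0005 0.0696] turn z -0.0024 tilt [ 0.0001 -0.0001] F [-0.2 -1.2  0.4] open 0.0343 grip 40.1
```

```bash
python3 -m jog '[[[0.0003,0.0003,0.015],[0,0,0]],[[0.0003,0.0003,0.03],[0,0,0]],[[0.0003,0.0003,0.04],[0,0,0]],[[0.0003,0.0003,0.048],[0,0,0]],[[0.0003,0.0003,0.048],[0,0,0]]]'
python3 -m jog '[[[0,0,0],[0,0,0]],[[0,0,0.005],[0,0,0]],[[0,0,0.01],[0,0,0]],[[0,0,0.015],[0,0,0]],[[0,0,0.019],[0,0,0]]]'
python3 -m jog '[[[0,0,0.001],[0,0,0]],[[0,0,0.0015],[0,0,0]],[[0,0,0.0015],[0,0,0]],[[0,0,0.0015],[0,0,0]]]'
python3 d.py .572 .2169 .0393
```

```text
t: 31.4
tool_pos: [0.5706, 0.2169, 0.0585]
tool_rot: [-1.571, -2.717, 0.004]
contact_force: [-0.2, -0.9, 0.6]
opening: 0.0349
grip_force: 40.1
t: 31.9
tool_pos: [0.5719, 0.2172, 0.0414]
tool_rot: [-1.573, -2.719, 0.001]
contact_force: [-0.6, -0.8, -1.0]
opening: 0.0345
grip_force: 40.1
t: 32.3
tool_pos: [0.5723, 0.2173, 0.0408]
tool_rot: [1.573, 2.719, 0.001]
contact_force: [-1.2, 0.1, -1.3]
opening: 0.0343
grip_force: 40.1
t 32.3 pos [0.5723 0.2173 0.0408] shift [-0.0002 -0.0004  0.0015] turn z -0.0016 tilt [0.0005 0.0001] F [-1.2  0.1 -1.3] open 0.0343 grip 40.1
```

```bash
python3 -m jog '[[[0,0,0.001],[0,0,0]],[[0,0,0.001],[0,0,0]],[[0,0,0.001],[0,0,0]]]'
python3 -m jog '[[[0,0,0],[0,0,0]],[[0,0,0],[0,0,0]],[[0,0,0],[0,0,0]],[[0,0,0],[0,0,0]],[[0,0,0],[0,0,0]]]' 0.8
python3 -m jog '[[[0,0,-0.02],[0,0,0]],[[0,0,-0.05],[0,0,0]],[[0,0,-0.09],[0,0,0]],[[-0.03,0,-0.13],[0,0,0]],[[-0.07,0,-0.15],[0,0,0]]]' 1.0 > /dev/null
python3 -m jog '[[[0,0,0],[0,0,0]],[[0,0,0],[0,0,0]],[[0,0,0],[0,0,0]],[[0,0,0],[0,0,0]]]'
python3 - <<'E'
from h import *
o=ctrl.get_obs();w=optics.get_image("wrist"); import pickle; pickle.dump((o,w),open("w12.pkl","wb"))
b=optics.get_image("scene")["image"]
cv2.imwrite("pics/w12.png",np.hstack([cv2.resize(w["image"][0:300,150:420],(450,500)),cv2.resize(b[130:230,190:260],(350,500),interpolation=cv2.INTER_CUBIC)]))
E
```

```text
t: 32.6
tool_pos: [0.5722, 0.2173, 0.0397]
tool_rot: [1.573, 2.719, 0.0]
contact_force: [0.6, -0.1, -0.6]
opening: 0.0347
grip_force: 40.2
t: 33.1
tool_pos: [0.5721, 0.2173, 0.0395]
tool_rot: [-1.573, -2.719, 0.0]
contact_force: [-0.3, 0.2, 0.3]
opening: 0.068
grip_force: 0.0
t: 34.0
tool_pos: [0.6057, 0.1573, 0.1876]
tool_rot: [-1.57, -2.718, 0.003]
contact_force: [0.5, 0.1, 0.6]
opening: 0.0854
grip_force: 0.0
```

View pics/w12.png

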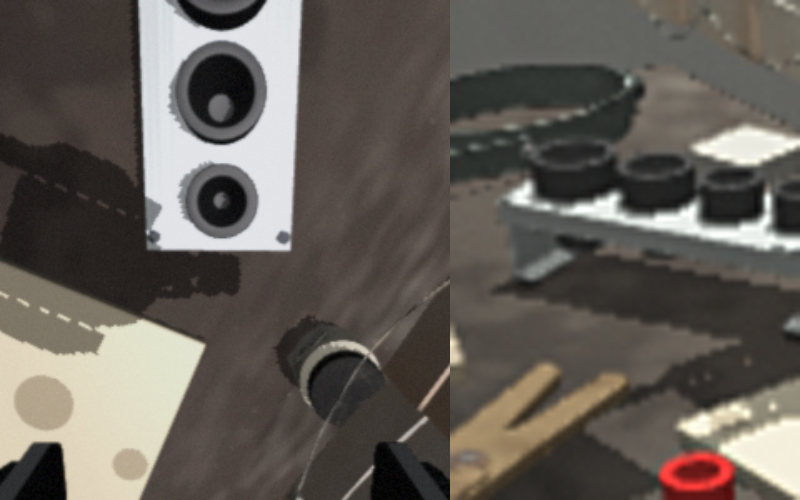

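All four hang flat on the plate in size order, and the arm is clear.

```bash
python3 -m jog '[[[0,0,0],[0,0,0]],[[0,0,0],[0,0,0]],[[0,0,0],[0,0,0]]]' >/dev/null; python3 -c "
from station import job; print(job.finish_job())"
```

```text
the job is handed in; nothing more can be done
None
```

All four crucibles hang upright in their own holes by size, the bystanders weren't touched, and the job was handed in at about 34 s; the hand-in returned no verdict, and crucible_57 settled the last few millimetres on release because the fingertips reached the plate first.

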